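Top up the winder's flywheel tray

TASK

Throw over the direction lever of the winder's ratchet so that the handle drives the parts tray out, and crank the tray fully out from under the tin chute. Count the flywheels in it and add flywheels from the bench until all four bays hold exactly one each, sitting flat on the bay's floor; leave the spare ones on the bench. Then throw the lever back and crank the tray fully home; move the tray only with the handle, never by hand, and leave the other things on the bench where they are.

Things in the scene. Friction and masses are not known exactly. Their poses are not given: they have to be found in the camera images.
- winder: fixed steel hand winder; origin on the bench under the centre of its tray when that is fully out; its x axis points from the tray towards the tin chute, y from the tray towards the ratchet handle, z up. The tin hood, 98 mm high, begins 80 mm beyond the origin along x; the chute on it (up to 170 mm high) starts at about 130 mm.
- tray (a joint): how far the tray has come out: 0 = home under the tin chute, 0.15 m = fully out (end stops both ends). It slides along the winder's -x; about 14 N of friction, so it stays where it is left. One radian of the ratchet wheel moves it 40 mm.
- handle (a joint): angle of the ratchet handle, -0.7 to 0.7 rad between stops; 0 = bar points along the winder's -x from the axis; grows anticlockwise from above, as the knob swings towards the tray. Swung back and forth, strokes to the side the lever leans to turn the wheel (about 5 N at the knob, more at the tray's stop; up to 0.32 rad lost before a tooth bites); strokes the other way free-wheel (under 2 N).
- ratchet (a joint): lean of the ratchet's direction lever: about +0.6 (0.3 while riding on a tooth) = leaning towards the tray: knob strokes towards the tray drive it out; about -0.6 = leaning away from the tray: strokes away from it drive it home. Top-heavy: pushed past upright (0) with under 2 N, it falls over and stays.
- axis (a point): point on the handle's vertical turning axis at the height of the handle bar (94 mm above the bench)
- knob (a point): upright wooden knob at the end of the handle, 150 mm from the axis: cylinder 24 mm across, from 87 to 153 mm above the bench, bare of obstacles above; this point is on its axis 128 mm above the bench. The handle bar is 14 mm thick, its top 101 mm above the bench.
- lever_ball (a point): centre of the 22 mm steel ball on the tip of the ratchet's direction lever; the 8 mm rod is 75 mm long and pivots on the handle bar, 48 mm from the axis, 94 mm above the bench; it leans across the bar, to either side, so its ball is about 156 mm above the bench and 42 mm to one side of the bar
- bay0 (a point): centre of the floor of one of the tray's four bays (two by two, each 72 mm square, walls 20 mm high and 4 mm thick, floor 30 mm above the bench); moves with the tray
- bay1 (a point): centre of the floor of one of the tray's four bays (two by two, each 72 mm square, walls 20 mm high and 4 mm thick, floor 30 mm above the bench); moves with the tray
- bay2 (a point): centre of the floor of one of the tray's four bays (two by two, each 72 mm square, walls 20 mm high and 4 mm thick, floor 30 mm above the bench); moves with the tray
- bay3 (a point): centre of the floor of one of the tray's four bays (two by two, each 72 mm square, walls 20 mm high and 4 mm thick, floor 30 mm above the bench); moves with the tray
- flywheel1_mid (a point): brass flywheel lying flat: disc 64 mm across and 14 mm thick with an upright hub 24 mm across and 30 mm long on top (44 mm high in all, 0.25 kg); point on its axis half-way up, 22 mm above its underside. If present, starts on the bench.
- flywheel2_mid (a point): brass flywheel lying flat: disc 64 mm across and 14 mm thick with an upright hub 24 mm across and 30 mm long on top (44 mm high in all, 0.25 kg); point on its axis half-way up, 22 mm above its underside. If present, starts on the bench.
- flywheel3_mid (a point): brass flywheel lying flat: disc 64 mm across and 14 mm thick with an upright hub 24 mm across and 30 mm long on top (44 mm high in all, 0.25 kg); point on its axis half-way up, 22 mm above its underside. If present, starts on the bench.
- flywheel4_mid (a point): brass flywheel lying flat: disc 64 mm across and 14 mm thick with an upright hub 24 mm across and 30 mm long on top (44 mm high in all, 0.25 kg); point on its axis half-way up, 22 mm above its underside. If present, starts on the bench.
- flywheel5_mid (a point): brass flywheel lying flat: disc 64 mm across and 14 mm thick with an upright hub 24 mm across and 30 mm long on top (44 mm high in all, 0.25 kg); point on its axis half-way up, 22 mm above its underside. If present, starts on the bench.
- flywheel6_mid (a point): brass flywheel lying flat: disc 64 mm across and 14 mm thick with an upright hub 24 mm across and 30 mm long on top (44 mm high in all, 0.25 kg); point on its axis half-way up, 22 mm above its underside. If present, starts in a bay of the tray under the chute.
- flywheel7_mid (a point): brass flywheel lying flat: disc 64 mm across and 14 mm thick with an upright hub 24 mm across and 30 mm long on top (44 mm high in all, 0.25 kg); point on its axis half-way up, 22 mm above its underside. If present, starts in a bay of the tray under the chute.
- flywheel8_mid (a point): brass flywheel lying flat: disc 64 mm across and 14 mm thick with an upright hub 24 mm across and 30 mm long on top (44 mm high in all, 0.25 kg); point on its axis half-way up, 22 mm above its underside. If present, starts in a bay of the tray under the chute.
- cassette1: grey cassette shell, 100 x 64 x 13 mm, lying flat; bystander, origin at its underside
- cassette2: grey cassette shell, 100 x 64 x 13 mm, lying flat; bystander, origin at its underside
- head: chrome playback head on a block, 50 x 40 x 52 mm; bystander, origin at its underside
- screwdriver: screwdriver, 180 mm long, lying; bystander, origin at its underside
- spirit: bottle, 60 mm across, 150 mm high; bystander, origin at its underside
Things that resemble listed ones, but are neither listed nor needed, are in the scene too. Leave any purple or turquoise look-alike of the part that bears flywheel1_mid alone.

How it is judged:
By the outcome, as a careful person would: the job done as asked, in the order asked, and still so for the second after the job is handed in, with the robot touching nothing.
Of flywheel6, flywheel7, flywheel8 only 1 to 2 are there at a start; the rules pass over those that are not, and their reading is None.
Of flywheel1, flywheel2, flywheel3, flywheel4, flywheel5 only 3 to 5 are there at a start; the rules pass over those that are not, and their reading is None.
At some moment in a run one of flywheel1, flywheel2, flywheel3, flywheel4, flywheel5 may be knocked a few centimetres aside while the robot is not near it.
It also fails if it takes over 192 s, if anything falls off the work surface, if the arm or the gripper's body presses on something with over 40 N, if the wrist force passes 120 N, or if a joint passes its speed limit or range.

ROBOT

A 6-joint arm with a two-finger parallel gripper is mounted at the origin on the work surface. World frame = base frame: x ahead of the robot, y to its left, z up, the work surface at z = 0. Lengths are in m, angles in rad, forces in N, time in s.
With the tool pointing down it reaches from about 0.375 to 0.925 m from the base axis. Payload 5.7 kg.
Tool frame: the origin (TCP) lies midway between the tips of the shut fingers; the grasp point (between the pads) lies 19 mm behind it; z points along the fingers, y is the line along which they close (so a half turn about z gives the same grasp; the last joint's range is limited). The gripper opens to 85 mm and grips with 20 to 120 N. Pads are 22 mm wide; open, the fingers measure 114 mm over their backs; the gripper's body (76 mm by 85 mm) begins 54 mm behind the grasp point. The pads swing forward as they close: fully open they stand 13 mm farther back than shut.
Start: joints at [-1.242, 0.359, 1.51, -0, 1.272, -0.115], TCP at [0.258, -0.542, 0.231] pointing down, gripper open.
Joint ranges: [-2.97, 2.97], [-1.01, 2.36], [0.21, 2.38], [-0.96, 4.11], [0.2, 2.71], [-2.98, 2.98]. Speed limits (rad/s): [2.39, 2.39, 3.14, 3.14, 3.14, 3.14].

INTERFACE

Orientations are given as a unit quaternion [w, x, y, z].
In Python, from cell import arm, grip, readout, optics, ticket, models gives the robot as it stands. Calls block until the motion is done:
- arm.movep(position, orientation): joint-space move of the TCP to a pose.
- arm.servo_line(position, attitude=None, velocity=0.15): straight line of the TCP; attitude=None keeps the orientation; velocity is the mean speed in m/s.
- arm.goto_joints(angles): joint-space move.
- grip(opening): opening from 0.0 (shut) to 1.0 (fully open); the grip force is fixed at half the most; returns when the fingers have stopped.
- arm.pause(seconds).
- arm.ik(position, orientation): joint angles nearest the present ones, or None.
- readout.read_state(): the state.
- optics.camera(name): name is "side" or "top"; returns a dict with "img" (384x512x3 uint8, red, green, blue), "z_map" (384x512 float32, m along the optical axis (not along the pixel's ray), 0 where there is no reading), "intrinsics" (3x3 intrinsics, pixels), "k1" (the pictures are not rectified: a ray, as slopes to the right and down, at radius r is drawn at 1 + k1 r^2 times it, then the intrinsics apply), "rvec" (rotation vector, rad) and "tvec" (3), from world to camera coordinates, as OpenCV has them. Camera axes: x right, y down, z forward; pixel columns grow to the right and rows downward; lengths in m; the calibration is good to about 2 mm. A picture is of the moment at which its call begins.
A pose or a line that the arm cannot do raises arm.PlanningError and nothing moves.
- ticket.job_done(): hands the job in; it is judged then, once.
Trained networks look in a picture, given as the dict that the camera call returned (one of the last four; its "shot" number tells which), for a name from the list of things; names that differ only in an ending like _2 or _b are one class to them, and where a whole thing is asked for, a point or a joint stands for the part that bears it (a point fixed in the world has none). Each returns a list of dicts, best first, with "score" (0 to 1); they miss things now and then, are a little off and sometimes report something else, mostly with a low value. They report only what shows in the picture. A call takes as long as a camera call. They do not tell look-alikes from the thing itself.
- models.find_in(picture, query): "extent" ([left, top, right, bottom] in pixels, round what is visible of it).
- models.outline_of(picture, query): "region" (384x512 bool, what is visible of it) and "extent" ([left, top, right, bottom] in pixels, round what is visible of it).
- models.spot_point(picture, query): "location" ([column, row] in pixels: a listed point, or the origin of a listed thing).
The state is a dict: "time_s": time; "joints": joint angles; "joint_velocities": joint speeds; "effort": joint torques, N m; "eef_pos": TCP position; "tool_rot": TCP orientation; "ft_force": force on the tool from outside, world axes, zero at the start; "torque": the same for the moment, N m; "width": opening from 0.0 (shut) to 1.0 (fully open); "grasp_force": force on a finger pad.
Only numpy, scipy, OpenCV 4.12 (cv2) and the standard library are available. Lean on these libraries where they do the work, as an engineer would, in place of code of your own. Each camera call takes 0.05 s, during which the arm holds its last target. There are 200 camera calls.

## Working session

There is one attempt and no reset: what is moved stays moved. The work goes in short steps, each a Python script; the robot and the scene stay as the last script left them, time stands still between calls to the robot, and variables do not carry over. Pictures are saved under pics/ and viewed, at most 14 in all, crops included, and the job is handed in when it is done.

```bash
ls; mkdir -p pics; cat > h.py <<'E'
import numpy as np, cv2
from cell import arm, grip, readout, optics, ticket, models
def cam(n): return optics.camera(n)
def save(p,name,scale=1.5):
    cv2.imwrite('pics/'+name,cv2.resize(p['img'][:,:,::-1],None,fx=scale,fy=scale))
def ray(p,uv):
    K=np.array(p['intrinsics']); d=np.array([(uv[0]-K[0,2])/K[0,0],(uv[1]-K[1,2])/K[1,1]])
    s=d.copy()
    for _ in range(20): s=d/(1+p['k1']*(s@s))
    R=cv2.Rodrigues(np.array(p['rvec'],float))[0]; t=np.array(p['tvec'],float).ravel()
    return -R.T@t, R.T@np.array([s[0],s[1],1.]),R,t
def at_z(p,uv,z):
    o,d,_,_=ray(p,uv); return o+d*(z-o[2])/d[2]
def at_depth(p,uv):
    o,d,_,_=ray(p,uv); z=p['z_map'][int(round(uv[1])),int(round(uv[0]))]; return o+d*z
def cloud(p):
    h,w=p['z_map'].shape; K=np.array(p['intrinsics']); v,u=np.mgrid[:h,:w]
    d=np.stack([(u-K[0,2])/K[0,0],(v-K[1,2])/K[1,1]],-1); s=d.copy()
    for _ in range(20): s=d/(1+p['k1']*(s**2).sum(-1,keepdims=True))
    _,_,R,t=ray(p,(0,0)); c=np.concatenate([s,np.ones((h,w,1))],-1)*p['z_map'][...,None]
    return (c-t)@R
def down(yaw):  # tool z down, tool y axis (closing line) at angle yaw from world... 
    # R=Rz(a)*Rx(pi): x->(cos a,sin a), y->(sin a,-cos a)
    a=yaw+np.pi/2  # closing line along (cos yaw, sin yaw)
    return [0,np.cos(a/2),np.sin(a/2),0] if True else None
E
python3 - <<'E'
from h import *
np.set_printoptions(precision=4,suppress=True)
H={'axis':.094,'knob':.128,'lever_ball':.156,'winder':0,'bay0':.03,'flywheel1_mid':.022,'flywheel6_mid':.052,'cassette1':0,'head':0,'screwdriver':0,'spirit':0}
for n in('top','side'):
    p=cam(n); save(p,n+'0.png'); print(n,'cam at',ray(p,(0,0))[0])
    for q,z in H.items():
        print(q,[(round(r['score'],2),np.round(r['location']).tolist(),at_z(p,r['location'],z).round(3)[:2].tolist()) for r in models.spot_point(p,q)[:9]])
print(readout.read_state())
E
```

```text
pics
top cam at [ 0.4785 -0.0691  1.1929]
axis [(0.71, [172.0, 153.0], [0.635, 0.184])]
knob [(0.74, [147.0, 203.0], [0.491, 0.248])]
lever_ball [(0.54, [154.0, 163.0], [0.599, 0.221])]
winder [(0.87, [253.0, 163.0], [0.611, -0.045])]
bay0 [(0.77, [241.0, 122.0], [0.732, -0.012]), (0.73, [264.0, 124.0], [0.726, -0.08])]
flywheel1_mid [(0.88, [409.0, 206.0], [0.463, -0.517]), (0.85, [373.0, 172.0], [0.571, -0.411]), (0.79, [423.0, 176.0], [0.554, -0.565]), (0.54, [301.0, 170.0], [0.581, -0.192])]
flywheel6_mid [(0.5, [101.0, 204.0], [0.493, 0.41]), (0.49, [265.0, 124.0], [0.72, -0.085])]
cassette1 [(0.62, [98.0, 201.0], [0.503, 0.441]), (0.59, [324.0, 265.0], [0.29, -0.257])]
head [(0.6, [390.0, 145.0], [0.656, -0.476])]
screwdriver [(0.64, [101.0, 204.0], [0.494, 0.43])]
spirit [(0.62, [107.0, 168.0], [0.606, 0.413]), (0.59, [365.0, 127.0], [0.714, -0.399])]
side cam at [0.343  0.9737 1.163 ]
axis [(0.6, [223.0, 246.0], [0.634, 0.179]), (0.29, [241.0, 154.0], [0.681, -0.295])]
knob [(0.74, [260.0, 261.0], [0.499, 0.242]), (0.37, [248.0, 214.0], [0.575, 0.055])]
lever_ball [(0.59, [22
[... 469 characters left out ...]
], [0.29, -0.247]), (0.56, [241.0, 155.0], [0.709, -0.4])]
head [(0.59, [257.0, 150.0], [0.643, -0.45])]
screwdriver [(0.6, [247.0, 338.0], [0.503, 0.436])]
spirit [(0.63, [217.0, 325.0], [0.601, 0.41])]
{'time_s': 1.2, 'joints': array([-1.2421,  0.3588,  1.5104,  0.    ,  1.2725, -0.1151]), 'joint_velocities': array([-0.0003,  0.0004, -0.0011,  0.0008, -0.0013, -0.0012]), 'effort': array([ -0.0009, -52.759 , -27.9048,  -0.0001,   0.0018,   0.    ]), 'eef_pos': array([ 0.2576, -0.5418,  0.2313]), 'tool_rot': array([-0.0001,  0.9755,  0.2201, -0.    ]), 'ft_force': array([ 0.6766,  0.1089, -0.9495]), 'torque': array([ 0.0684, -0.0143,  0.039 ]), 'grasp_force': 0.0, 'width': 1.000740202939398}
```

View pics/top0.png

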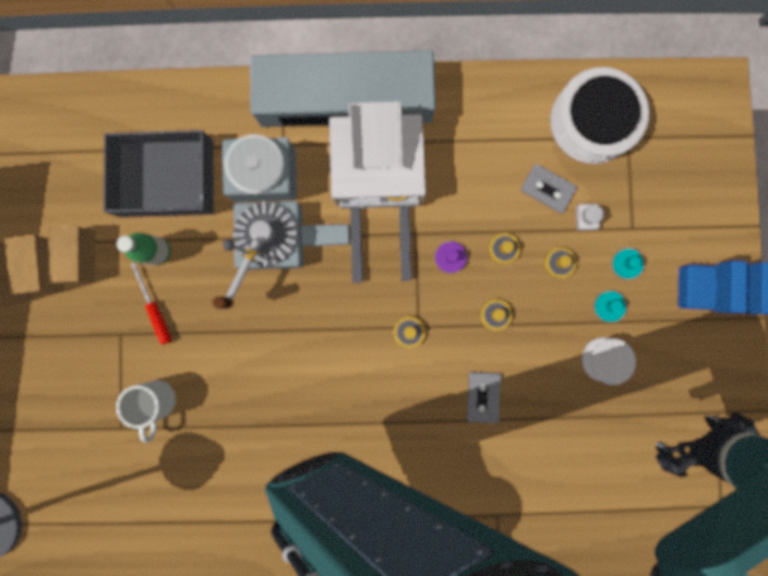

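View pics/side0.png

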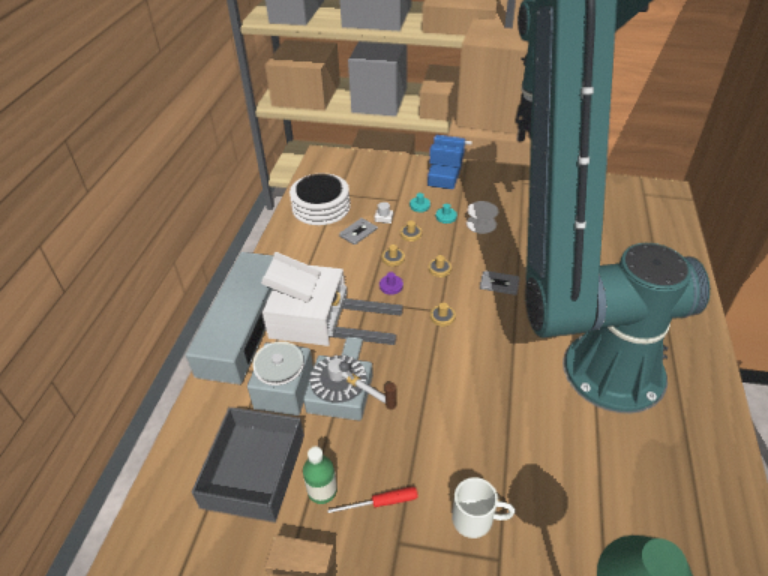

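The top view shows four brass-hubbed flywheels, at scaled pixels (505,247), (561,262), (497,314) and (409,331). A purple look-alike is at (451,256) and turquoise ones at (628,263) and (611,306). The knob is at about (224,302), and the lever ball is left of the bar at about (228,243), so it leans away from the tray. The side view agrees, and shows some brass under the hood at (338,300). Next I'll get the winder's yaw and refine the axis.

```bash
python3 - <<'E'
from h import *
np.set_printoptions(precision=4,suppress=True)
for n in('top','side'):
    p=cam(n); C=cloud(p); X,Y,Z=C[...,0],C[...,1],C[...,2]
    m=(abs(Z-.098)<.006)&(X>.64)&(X<.85)&(Y<.07)&(Y>-.2)
    r=cv2.minAreaRect(C[m][:,:2].astype(np.float32)); print(n,'hood',m.sum(),r,cv2.boxPoints(r))
    m=(Z>.008)&(Z<.08)&(X>.5)&(X<.66)&(Y<.03)&(Y>-.12); q=C[m]
    print('rail z',np.percentile(q[:,2],[10,50,90]) if len(q) else 0)
    for s in (1,-1):
        k=q[(q[:,1]*s>-.045*s)]
        if len(k)>10:
            l=cv2.fitLine(k[:,:2].astype(np.float32),cv2.DIST_HUBER,0,.01,.01).ravel(); print('rail',len(k),l, k.min(0),k.max(0))
    m=(abs(Z-.101)<.006)&(X>.49)&(X<.64)&(Y<.29)&(Y>.15); q=C[m]
    l=cv2.fitLine(q[:,:2].astype(np.float32),cv2.DIST_HUBER,0,.01,.01).ravel(); print('bar',len(q),l,q.min(0),q.max(0))
    m=(Z>.143)&(X>.44)&(X<.70)&(Y<.32)&(Y>.1); q=C[m]
    for lo,hi in((.4,.53),(.55,.7)):
        k=q[(q[:,0]>lo)&(q[:,0]<hi)]
        if len(k): print('high',lo,len(k),np.median(k,0),k.max(0),k.min(0))
    m=(X>.6)&(X<.85)&(Y>.1)&(Y<.3); print('max z near', Z[m].max())
E
```

```text
top hood 2110 ((0.7713104486465454, -0.044641733169555664), (0.1779881715774536, 0.15596546232700348), 89.74380493164062) [[ 0.6929 -0.1333]
 [ 0.8489 -0.134 ]
 [ 0.8497  0.044 ]
 [ 0.6937  0.0447]]
rail z [0.0187 0.0221 0.025 ]
rail 323 [0.9984 0.0564 0.6027 0.0054] [ 0.5348 -0.0063  0.008 ] [0.6579 0.0291 0.029 ]
rail 271 [ 1.      0.0092  0.5964 -0.0957] [ 0.5351 -0.106   0.0127] [ 0.6585 -0.0856  0.028 ]
bar 261 [ 0.8633 -0.5047  0.5655  0.211 ] [0.492  0.1601 0.095 ] [0.6384 0.2457 0.1069]
high 0.4 61 [0.4975 0.2441 0.152 ] [0.5083 0.2554 0.1574] [0.4865 0.2365 0.1438]
high 0.55 53 [0.5977 0.22   0.1712] [0.6088 0.2296 0.179 ] [0.59   0.2123 0.1445]
max z near 0.17597028967471615
side hood 915 ((0.7700507640838623, -0.04587690532207489), (0.15820808708667755, 0.18702532351016998), 0.3175871670246124) [[ 0.6904  0.0472]
 [ 0.6915 -0.1398]
 [ 0.8497 -0.1389]
 [ 0.8486  0.0481]]
rail z [0.0131 0.0206 0.0243]
rail 232 [0.9993 0.0379 0.6165 0.0102] [ 0.5316 -0.008   0.0082] [0.6598 0.0292 0.0271]
rail 192 [ 0.9999  0.0126  0.599  -0.091 ] [ 0.5308 -0.109   0.0082] [ 0.6599 -0.0816  0.0288]
bar 168 [ 0.9078 -0.4193  0.576   0.21  ] [0.4952 0.1584 0.0951] [0.6392 0.2585 0.107 ]
high 0.4 52 [0.4947 0.2509 0.1508] [0.5062 0.2591 0.155 ] [0.4837 0.2357 0.1435]
high 0.55 43 [0.595  0.2257 0.17  ] [0.6072 0.2356 0.1793] [0.5878 0.2115 0.1433]
max z near 0.1750394925524424
```

```bash
cat >> h.py <<'E'
AX=np.array([.6345,.182]); W=np.array([.612,-.045])
def st(): return readout.read_state()
def un(h): return np.array([-np.cos(h),-np.sin(h)]),np.array([-np.sin(h),np.cos(h)])  # bar dir, away-from-tray normal
def P(xy,z): return [float(xy[0]),float(xy[1]),float(z)]
def handle():
    hs=[]
    for n in('top','side'):
        p=cam(n);C=cloud(p);k=C[(C[...,2]>.143)&(C[...,2]<.16)]
        d=k[:,:2]-AX;r=np.hypot(*d.T);k=d[(abs(r-.15)<.02)&(d[:,0]<-.08)]
        if len(k)>15: m=np.median(k,0); hs.append(float(-np.arctan2(m[1],-m[0])))
        p2=p
    return hs
def lever(h):
    o=[]
    u,nn=un(h)
    for n in('top','side'):
        p=cam(n);C=cloud(p);k=C[(C[...,2]>.148)&(C[...,2]<.19)]
        d=k[:,:2]-AX;a=d@u;b=d@nn;s=(abs(a-.048)<.02)&(abs(b)<.065)
        if s.sum()>8: o.append((int(s.sum()),round(float(np.median(b[s])),4)))
    return o
E
python3 - <<'E'
from h import *
h=-.44;u,n=un(h);q=down(h)
b=AX+.050*u
arm.movep(P(b+.065*n,.28),q); grip(0)
arm.servo_line(P(b+.065*n,.148)); print(st()['time_s'],st()['ft_force'])
arm.servo_line(P(b+.006*n,.148),velocity=.06); print(st()['ft_force'])
arm.servo_line(P(b+.05*n,.155)); arm.servo_line(P(b+.05*n,.26),velocity=.2)
u,n=un(-.44)
arm.servo_line(P(AX+.26*u,.26),velocity=.25)
h=handle();print(st()['time_s'],h,lever(np.mean(h)) if h else 0)
p=cam('side');save(p,'s1.png')
E
```

```text
6.1917 [-0.27523627  0.23139932  0.28402445]
[ 0.245643   -0.367101   -0.14250864]
9.5667 [-0.4322926177399353, -0.44431118913390916] [(53, -0.0278), (42, -0.0229)]
```

View pics/s1.png

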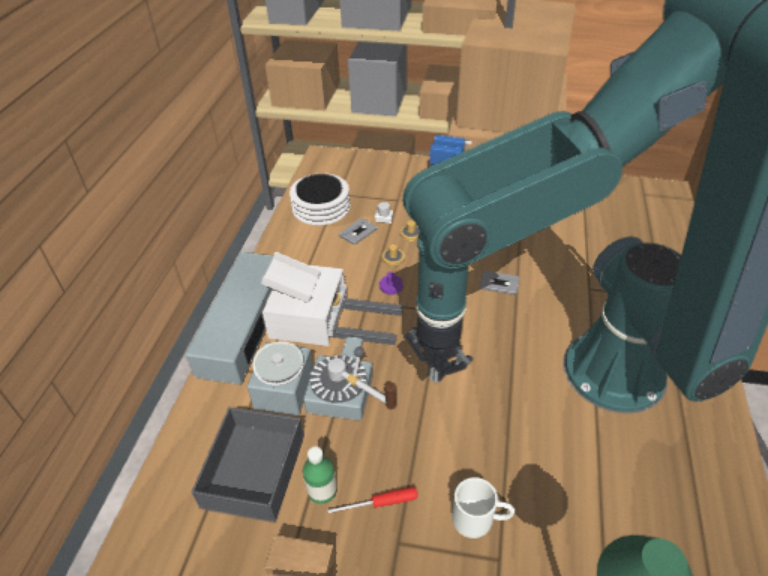

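The ball now sits about 25 mm towards the tray side (side image about (345,375)), and the handle hasn't moved. Next I'll crank the tray out.

```bash
cat >> h.py <<'E'
R=.150; ZK=.112
def stroke(h0,h1,step=.24,v=.2,lim=30):
    k=max(1,int(np.ceil(abs(h1-h0)/step))); fs=[]; h=h0
    for h in np.linspace(h0,h1,k+1)[1:]:
        u,n=un(h); arm.servo_line(P(AX+R*u,ZK),down(np.pi/2+h),velocity=v)
        f=np.array(st()['ft_force'])@n; fs.append(round(float(f),1))
        if abs(f)>lim: break
    print('stroke to %.2f'%h,fs,round(st()['time_s'],1)); return h
def tray():
    r=[]
    for n in('top','side'):
        p=cam(n);C=cloud(p)
        m=(C[...,2]>.035)&(C[...,2]<.058)&(abs(C[...,1]-W[1])<.072)&(C[...,0]>.4)&(C[...,0]<.69)
        if m.sum()>10: r.append((int(m.sum()),round(float(np.percentile(C[m][:,0],2)),4)))
    return r
E
python3 - <<'E'
from h import *
h=-.44;u,n=un(h)
arm.movep(P(AX+R*u,.24),down(np.pi/2+h)); grip(.45)
print(st()['width']); arm.servo_line(P(AX+R*u,ZK)); print(st()['ft_force'])
for i in range(2):
    h=stroke(h,.72); h=stroke(h,-.72)
print(tray(),handle())
p=cam('top');save(p,'t2.png')
E
```

```text
0.4449835229600908
[ 0.10892931 -1.01365751  0.65112099]Traceback (most recent call last):
  File "<stdin>", line 6, in <module>
  File "h.py", line 51, in stroke
    f=np.array(st()['ft_force'])@n; fs.append(round(float(f),1))
      ~~~~~~~~~~~~~~~~~~~~~~~~~~^~
ValueError: matmul: Input operand 1 has a mismatch in its core dimension 0, with gufunc signature (n?,k),(k,m?)->(n?,m?) (size 2 is different from 3)
```

```bash
sed -i "s/\['ft_force'\])@n;/['ft_force'][:2])@n;/" h.py
python3 - <<'E'
from h import *
h=-.44+1.16/5
for i in range(2):
    h=stroke(h,.72); h=stroke(h,-.72)
print(tray(),handle())
p=cam('top');save(p,'t2.png')
E
```

```text
stroke to 0.72 [0.3, 1.2, 0.8, 0.4] 14.6
stroke to -0.72 [-0.3, -0.2, -0.4, -0.6, 0.1, -1.9] 17.0
stroke to 0.72 [0.7, 1.0, 0.9, 0.5, 0.5, 0.4] 19.4
stroke to -0.72 [-0.0, -0.4, -0.5, -0.4, -0.5, -2.8] 21.7
[(615, 0.4243), (104, 0.418)] [-0.659739977372757]
```

View pics/t2.png

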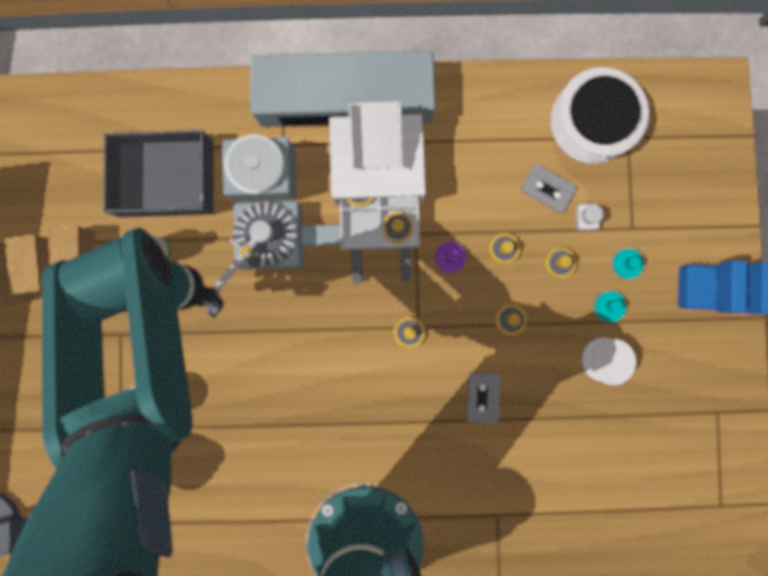

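The tray is about half out, its front wall at row 246. Two flywheels show in it, at (398,227) and (360,200). One bench flywheel was knocked from (497,314) to (511,319). I'll keep cranking, now watching the force.

```bash
python3 - <<'E'
from h import *
h=-.72
h=stroke(h,.72,lim=9); h=stroke(h,-.72)
h=stroke(h,.72,step=.12,lim=9); h=stroke(h,-.72)
h=stroke(h,.72,step=.12,lim=9); f=h; h=stroke(h,h-.1)
if f<.6: pass
u,n=un(h); arm.servo_line(P(AX+R*u,.24),velocity=.25)
arm.servo_line(P(AX+.26*u,.26),velocity=.25)
print(st()['time_s'],handle())
p=cam('top');save(p,'t3.png');C=cloud(p)
m=(C[...,2]>.035)&(C[...,2]<.06)&(abs(C[...,1]-W[1])<.085)&(C[...,0]>.48)&(C[...,0]<.69);q=C[m];print(np.percentile(q,[1,3,97,99],axis=0))
for qn,z in(('bay0',.03),('flywheel1_mid',.022),('flywheel6_mid',.052)):
  print(qn,[(round(r['score'],2),np.round(r['location']).tolist(),at_z(p,r['location'],z).round(3)[:2].tolist()) for r in models.spot_point(p,qn)])
E
```

```text
stroke to 0.72 [-0.5, 0.1, 0.4, 0.1, 0.3, -0.4] 24.3
stroke to -0.72 [0.7, -0.3, -0.6, -1.0, -0.5, -4.7] 26.7
stroke to 0.00 [-0.0, 0.7, 1.0, 0.9, 2.3, 32.9] 28.3
stroke to -0.72 [-0.1, -0.4, -3.4] 29.5
stroke to -0.36 [0.1, 0.1, 13.3] 30.3
stroke to -0.46 [0.1] 30.5
31.8 [-0.47019581552466344, -0.4952866544602333]
[[ 0.53567857 -0.12287969  0.0353152 ]
 [ 0.53677598 -0.12182931  0.03651526]
 [ 0.68841765  0.03020187  0.05382885]
 [ 0.68950209  0.03124823  0.05530353]]
bay0 [(0.87, [266.0, 174.0], [0.573, -0.082]), (0.7, [265.0, 147.0], [0.654, -0.082]), (0.66, [244.0, 173.0], [0.577, -0.016]), (0.66, [240.0, 149.0], [0.65, -0.006])]
flywheel1_mid [(0.78, [302.0, 169.0], [0.584, -0.193]), (0.55, [374.0, 173.0], [0.567, -0.415]), (0.53, [421.0, 174.0], [0.562, -0.561])]
flywheel6_mid [(0.59, [268.0, 171.0], [0.578, -0.091])]
```

View pics/t3.png

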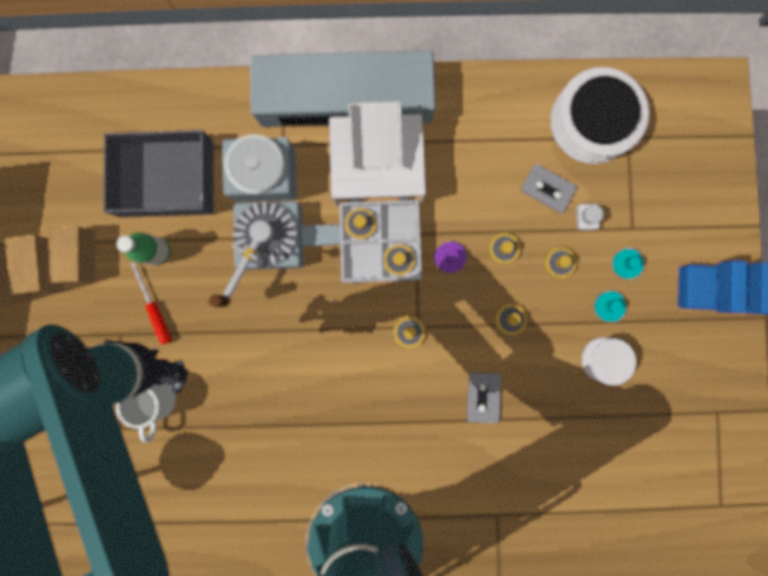

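The tray is fully out: x 0.536–0.689, centre (0.612,-0.046), and the crank hit its stop. Flywheels sit in the front-right bay (398,259) and the back-left bay (360,222). I need two more: bench A at (409,331) and B at (511,319).

```bash
cat >> h.py <<'E'
def hub(xy,zt=.044,show=True):
    o=[]
    for n in('top','side'):
        p=cam(n);C=cloud(p)
        m=(abs(C[...,2]-zt)<.006)&(np.hypot(C[...,0]-xy[0],C[...,1]-xy[1])<.035)
        if m.sum()<8: continue
        k=C[m][:,:2].astype(np.float32); c=np.median(k,0); k=k[np.hypot(*(k-c).T)<.016]
        lo,hi=np.percentile(k,[2,98],axis=0); o.append((lo+hi)/2); 
        if show: print(n,len(k),o[-1].round(4),(hi-lo).round(4))
    return o
E
python3 - <<'E'
from h import *
p=cam('top')
A=at_z(p,(272.7,220.7),.044);B=at_z(p,(340.7,212.7),.044)
for c in(A,B): print(c); hub(c)
for c in((.574,-.0835),(.65,-.008)): hub(c,.074)
E
```

```text
[ 0.43090472 -0.09970521  0.044     ]
top 50 [ 0.4288 -0.0991] [0.0206 0.0208]
[ 0.44908004 -0.30311307  0.044     ]
top 52 [ 0.4496 -0.3087] [0.021  0.0213]
top 50 [ 0.5755 -0.0819] [0.0205 0.0204]
side 27 [ 0.5727 -0.0807] [0.0192 0.0213]
top 52 [ 0.6508 -0.0079] [0.0209 0.0205]
side 31 [ 0.6478 -0.0053] [0.0206 0.0214]
```

```bash
cat >> h.py <<'E'
def place(src,dst):
    q=down(np.pi/2)
    arm.movep(P(src,.15),q); grip(.6)
    arm.servo_line(P(src,.019)); grip(0); s=st(); print('grip',s['width'],s['grasp_force'])
    arm.servo_line(P(src,.15),velocity=.25)
    arm.movep(P(dst,.15),q)
    arm.servo_line(P(dst,.056),velocity=.15); print(st()['ft_force'])
    arm.servo_line(P(dst,.0505),velocity=.04); print(st()['ft_force'],st()['eef_pos'])
    grip(.44); arm.servo_line(P(dst,.16),velocity=.2); print(round(st()['time_s'],1))
E
python3 - <<'E'
from h import *
off=np.array([-.001,.0005])
# shift arm high route: away from winder knob
arm.movep(P((.43,.12),.27),down(np.pi/2))
place(np.array([.4288,-.0991])+off,np.array([.574,-.0075]))
b=hub((.4496,-.3087)); 
arm.movep(P((.45,-.2),.2),down(np.pi/2))
hub((.574,-.0075),.074)
p=cam('side');save(p,'s4.png')
E
```

```text
grip 0.2568310753239126 58.36193025112152
[ 1.2378141   0.13164981 -2.84230556]
[ 0.00494816  0.25504588 -3.07653179] [ 0.57416178 -0.007511    0.05087627]
39.5
top 52 [ 0.4495 -0.3085] [0.021  0.0213]
side 20 [ 0.4477 -0.3078] [0.0197 0.0219]
top 54 [ 0.5746 -0.0063] [0.0204 0.0204]
side 33 [ 0.5721 -0.0081] [0.0222 0.024 ]
```

View pics/s4.png

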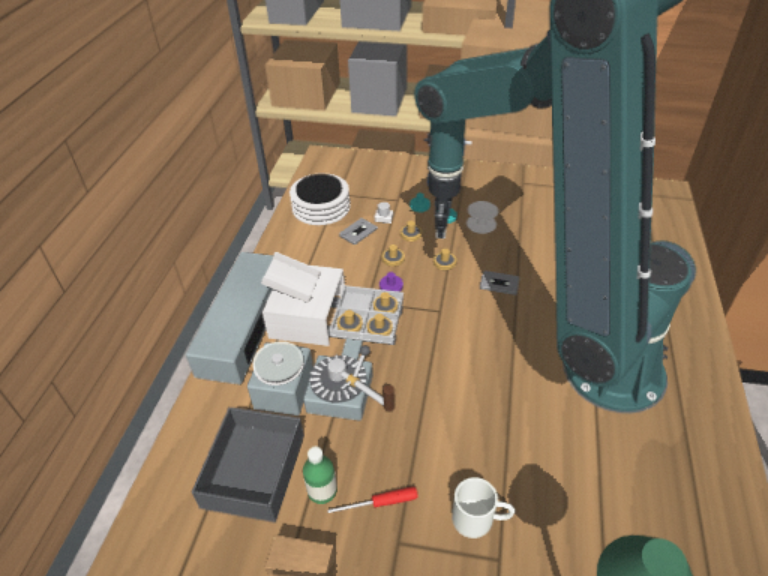

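The third flywheel sits flat in the front-left bay (379,323). The only empty bay is back-right, at about (352,298). Next I'll place B there.

```bash
python3 - <<'E'
from h import *
place(np.array([.4486,-.3082]),np.array([.6495,-.0835]))
h=-.48;u,n=un(h)
arm.movep(P((.47,.1),.27),down(h))
for c in((.574,-.0075),(.574,-.083),(.65,-.0075),(.65,-.083)): hub(c,.074)
hs=handle();print(hs,lever(-.48),st()['time_s'])
p=cam('top');save(p,'t5.png')
E
```

```text
grip 0.26018513740166915 58.4646213054657
[-0.22195478 -0.09013095 -2.17910913]
[ 0.15484601 -0.03852056 -3.46664995] [ 0.64964089 -0.08347978  0.05090975]
46.8
top 54 [ 0.5745 -0.0075] [0.0204 0.0227]
side 30 [ 0.5727 -0.0062] [0.0216 0.0235]
top 52 [ 0.5755 -0.0819] [0.0204 0.0204]
side 26 [ 0.5727 -0.0809] [0.0196 0.0207]
top 51 [ 0.6507 -0.0079] [0.0211 0.0205]
side 31 [ 0.6478 -0.0048] [0.021  0.0215]
top 51 [ 0.649  -0.0839] [0.02   0.0206]
side 28 [ 0.6475 -0.0815] [0.0216 0.0224]
[-0.4959749454808074] [(52, -0.0456), (39, -0.0434)] 49.3917
```

View pics/t5.png

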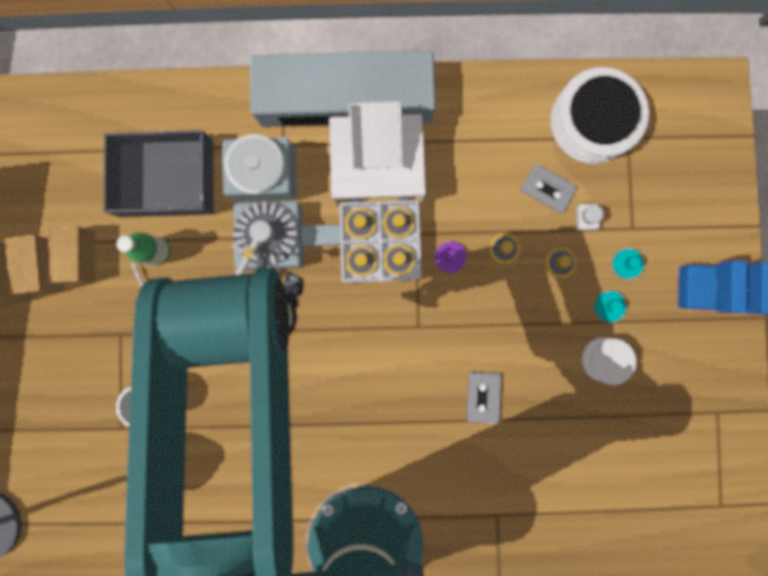

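All four bays hold a flywheel and the two spares stay on the bench at (505,247) and (561,262). I'll throw the lever back and crank home.

```bash
python3 - <<'E'
from h import *
h=-.48;u,n=un(h);q=down(h);b=AX+.050*u
arm.movep(P(b-.095*n,.26),q); grip(0)
arm.servo_line(P(b-.095*n,.148)); 
arm.servo_line(P(b-.004*n,.148),velocity=.06); print(st()['ft_force'])
arm.servo_line(P(b-.05*n,.155)); arm.servo_line(P(b-.05*n,.26),velocity=.25)
arm.servo_line(P(AX+.26*u,.26),velocity=.25)
hs=handle();print(hs)
h=float(np.mean(hs)) if hs else -.48
L=lever(h);print(L,st()['time_s'])
if L and all(x[1]>.008 for x in L):
    u,n=un(h); arm.movep(P(AX+R*u,.24),down(np.pi/2+h)); grip(.45); arm.servo_line(P(AX+R*u,ZK))
    h=stroke(h,.72)
    for i in range(2): h=stroke(h,-.72,lim=15); h=stroke(h,.72)
    print(tray(),handle())
E
```

```text
[-0.18957525 -0.41147239  0.13808109]
[-0.560101567906138, -0.5861253529936628]
[(53, 0.0271), (41, 0.0306)] 55.1167
stroke to 0.72 [-0.8, 0.1, 0.7, 0.3, 0.6, -0.1] 60.2
stroke to -0.72 [0.7, -0.7, -0.3, -0.2, 0.6, -4.1] 62.6
stroke to 0.72 [1.4, 0.8, 0.6, 0.8, 0.7, -0.2] 65.0
stroke to -0.72 [-0.1, 0.3, -0.2, 0.0, 0.6, -3.2] 67.3
stroke to 0.72 [-1.1, -0.0, -0.4, 0.6, 0.4, 0.2] 69.7
[(600, 0.6324), (328, 0.6296)] [0.8144381198649274]
```

```bash
python3 - <<'E'
from h import *
h=.72
for i in range(3):
    h=stroke(h,-.72,step=.1,lim=9)
    if h>-.6: 
        if i and h>.3: break
    h=stroke(h,.72)
h=stroke(h,h+.1) if h<.7 else h
u,n=un(h); arm.servo_line(P(AX+R*u,.24),velocity=.25)
arm.servo_line(P(AX+.26*u,.27),velocity=.25)
print(tray(),handle(),st()['time_s'])
p=cam('side');save(p,'s6.png');p=cam('top');save(p,'t6.png')
E
```

```text
stroke to -0.72 [-0.5, -0.3, -1.7, -0.2, -0.4, -0.9, -0.9, -1.0, -0.6, -1.1, -1.0, -1.1, -0.9, -1.0, -4.0] 73.6
stroke to 0.72 [0.0, 0.1, -0.2, -0.2, 0.1, -0.3] 76.0
stroke to 0.34 [-1.3, 0.3, -5.9, -32.2] 77.0
stroke to 0.44 [-6.1] 77.2
[(107, 0.6845), (60, 0.6821)] [0.5201955100135643, 0.494987989042294] 78.7167
```

View pics/t6.png

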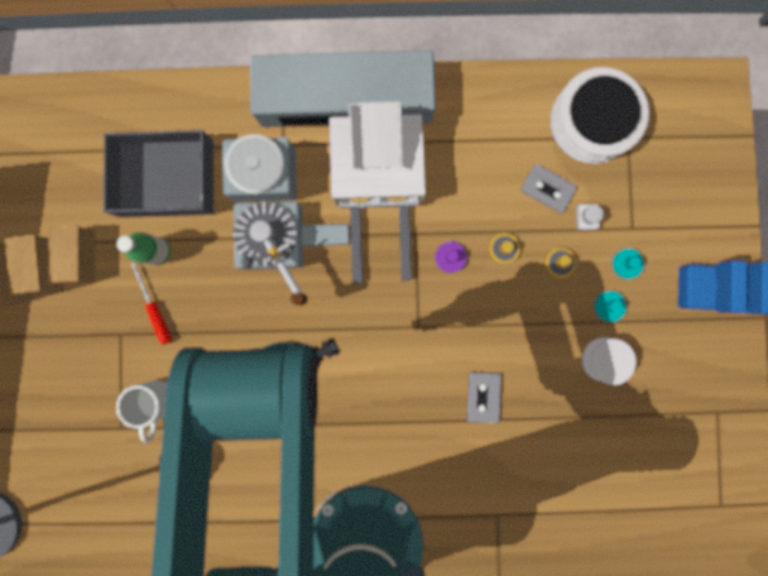

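View pics/s6.png

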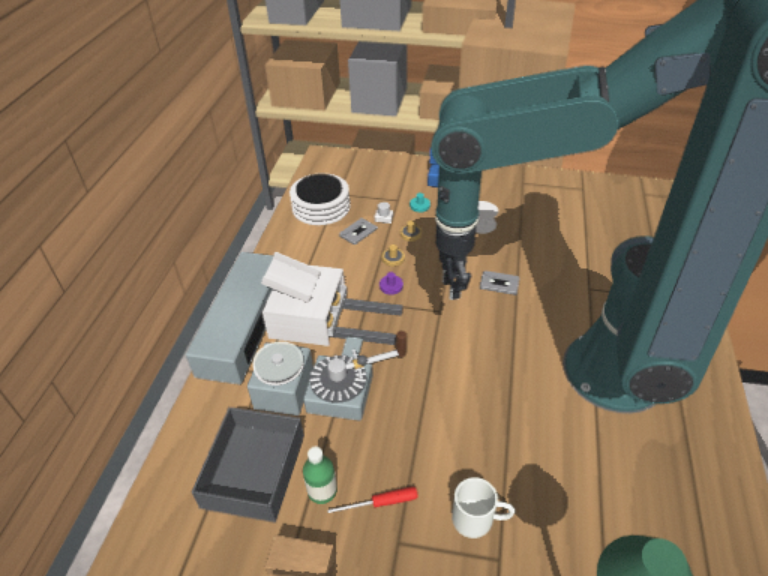

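The tray front is back where it started (top row about 205, x ≈ 0.685), with the crank hard against the stop. The spares and bystanders are where they were. One lever check before handing in.

```bash
python3 - <<'E'
from h import *
print(lever(.508))
arm.pause(.3); print(ticket.job_done())
E
```

```text
[(53, 0.0399), (36, 0.0469)]
the job is handed in; nothing more can be done
None
```

I handed the job in: all four bays hold one flywheel each (I added two to the two already in the tray), the lever is thrown back, the tray is cranked fully home, and two spares are left on the bench.

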